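# Start up the roof pump controls in order

## Task

Start up the pump controls by pushing with the fingertips, in this order: push down the raised end of the rocker until it has tipped fully over, then press the square key fully down, then press the wide round button fully down. Leave the narrow round button alone, keep the switch modules seated in their dock, and do not disturb the fittings and tape lying around; nothing is to be picked up.

Things in the scene. Friction and masses are not known exactly. Their poses are not given: they have to be found in the camera images.
- dock: flat galvanised docking frame fixed on the table, 119 (x) by 323 (y) mm; floor 8 mm thick, rim and dividers 20 mm above the table; holds four switch modules side by side along its y at 80 mm spacing (y = -120, -40, 40, 120 mm). Origin at the centre of its underside on the table, z up; its x points away from the robot, turned up to 0.35 rad from world x
- rocker_module: loose grey switch module with an aluminium top plate, 110 (x) by 74 (y) by 42 mm, 0.4 to 0.8 kg, seated in one of the four dock slots (its place in the row differs each time); origin at the centre of its underside, 8 mm above the table; x, y, z as the dock's. It carries the rocker in the middle of its top face
- square_module: loose grey switch module with an aluminium top plate, 110 (x) by 74 (y) by 42 mm, 0.4 to 0.8 kg, seated in one of the four dock slots (its place in the row differs each time); origin at the centre of its underside, 8 mm above the table; x, y, z as the dock's. It carries the square key in the middle of its top face
- wide_module: loose grey switch module with an aluminium top plate, 110 (x) by 74 (y) by 42 mm, 0.4 to 0.8 kg, seated in one of the four dock slots (its place in the row differs each time); origin at the centre of its underside, 8 mm above the table; x, y, z as the dock's. It carries the wide round button in the middle of its top face
- narrow_module: loose grey switch module with an aluminium top plate, 110 (x) by 74 (y) by 42 mm, 0.4 to 0.8 kg, seated in one of the four dock slots (its place in the row differs each time); origin at the centre of its underside, 8 mm above the table; x, y, z as the dock's. It carries the narrow round button in the middle of its top face
- rocker (a joint): rad: 0 is the start side (far end raised), 0.5 is tipped fully over (near end raised); at the start 0 to 0.05. Stays where it is left; takes about 0.045 N m, so 2 to 5 N at its end
- rocker_press (a point): point on the top face of the black rocker paddle (60 by 36 mm, 10 mm thick), 22 mm from its pivot towards the end raised at the start (far end, dock +x); the pivot lies over the module's centre, 63 mm above the table, along dock y. The point moves with the paddle, from 73 mm above the table at the start to 62 mm when fully over
- square_key (a joint): joint in m: 0 is up, 0.008 is fully down against its stop; at the start 0 to 0.001. Stays where it is left.
- square_key_top (a point): centre of the flat top of the square key, 32 by 32 mm. Black, stands 14 mm proud of the module's top face (64 mm above the table), travels 8 mm straight down against a steady friction of about 3.5 N, and stays where it is pushed.
- wide_button (a joint): joint in m: 0 is up, 0.008 is fully down against its stop; at the start 0 to 0.001. Stays where it is left.
- wide_button_top (a point): centre of the flat top of the wide round button, 44 mm across. Black, stands 14 mm proud of the module's top face (64 mm above the table), travels 8 mm straight down against a steady friction of about 3.5 N, and stays where it is pushed.
- narrow_button (a joint): joint in m: 0 is up, 0.008 is fully down against its stop; at the start 0 to 0.001. Stays where it is left. Not to be pressed
- narrow_button_top (a point): centre of the flat top of the narrow round button, 18 mm across. Black, stands 14 mm proud of the module's top face (64 mm above the table), travels 8 mm straight down against a steady friction of about 3.5 N, and stays where it is pushed. To be left alone
- coupling: loose upright steel pipe coupling with a yellow cap, 62 mm across, 100 mm high, beyond the +y end of the dock; origin at the centre of its underside. Leave it
- elbow: loose steel pipe elbow lying flat, about 95 by 95 by 40 mm, beyond the -y end of the dock; origin on the table at its middle. Leave it
- tape: loose white roll of sealing tape lying flat, 54 mm across, 18 mm high, on the far side of the dock; origin at the centre of its underside. Leave it
- cap: loose yellow pipe cap lying flat, 54 mm across, 14 mm high, on the near side of the dock; origin at the centre of its underside. Leave it
Mind the look-alikes: they are no part of the job. What is shaped like the square_module but red is not meant.

How it is judged:
By the outcome, as a careful person would: the job done as asked, in the order asked, and still so for the second after the job is handed in, with the robot touching nothing.
It also fails if it takes over 43 s, if anything falls off the work surface, if the arm or the gripper's body presses on something with over 40 N, if the wrist force passes 120 N, or if a joint passes its speed limit or range.

## Robot

A 6-joint arm with a two-finger parallel gripper is mounted at the origin on the work surface. World frame = base frame: x ahead of the robot, y to its left, z up, the work surface at z = 0. Lengths are in mm, angles in degrees, forces in N, time in s.
With the tool pointing down it reaches from about 300 to 850 mm from the base axis. Payload 4.2 kg.
Tool frame: the origin (TCP) lies at the very end of the fingers, on their centre line; the grasp point (between the pads) lies 19 mm behind it; z points along the fingers, y is the direction in which the jaws open and shut (so a half turn about z gives the same grasp; the last joint's range is limited). The gripper opens to 91 mm and grips with 3 to 60 N. Pads are 32 mm wide; open, the fingers measure 118 mm over their backs; the gripper's body (76 mm by 178 mm) begins 60 mm behind the grasp point.
Start: joints at [63.369, 18.312, 89.639, -0, 72.044, -1.146], TCP at [247.414, 519.066, 213.976] pointing down, gripper open.
Joint ranges: [-177.97, 177.97], [-48.28, 115.42], [12.27, 149.76], [-77.06, 257.06], [2.81, 150.46], [-146.56, 146.56]. Speed limits (degrees/s): [147.25, 147.25, 180, 180, 180, 180].

## Interface

Orientations are given as [roll, pitch, yaw] about the fixed x, y, z axes, in that order (R = Rz(yaw) Ry(pitch) Rx(roll)).
In Python, from workcell import telemetry, grab_frame, job gives the robot as it stands.
- The arm moves only by the tool drive_tool, never from a script. Its argument "moves" is a list of rows, each an object of numbers: "claw": the closure, from -1 (fully open) to 1 (shut); "dx", "dy", "dz": the shift along the tool's x, y, z in units of 20 mm (1.0 is 20 mm); "yaw": the turn about the tool's z in units of 0.15 rad (1.0 is 0.15 rad). In form: [{"claw": .., "dx": .., "dy": .., "dz": .., "yaw": ..}, ...]. A call has 1 to 5 rows; each row shifts and turns the pose as measured when the row begins, along the tool's axes as they then stand; what a row does not reach is not made up. A row lasts 1/8 s, in which the tool goes at most 62.5 mm and 10.7 degrees, less where a joint would pass 70% of its speed; a pose out of reach is approached as far as the arm can. A call with a number of a shift or a turn outside -1 to 1 is refused whole. A call with a gripper value outside its range is refused whole. The fingers move at their own pace and stop on an object; "grip_force" is the grip in N (left out, the last holds). Time passes only in rows, so rows that do not move let the fingers close. It gives the time, the measured TCP pose, the force and the opening at its end, in the units of the state.
- telemetry.state(): the state, without advancing time (a new reading comes with each control period).
- grab_frame(name): name is "side" or "top"; returns a dict with "color" (384x512x3 uint8, blue, green, red), "vertical_fov" (degrees; the focal length in pixels is half the picture's height over the tangent of half this angle, whatever the lens; pixels are square), "cx", "cy" (the principal point, pixels), "pose" (4x4, takes a point from camera to world coordinates). Camera axes: x right, y down, z forward; pixel columns grow to the right and rows downward; lengths in mm; the calibration is good to about 2 mm. A picture is of the moment at which its call begins. There is no depth.
- job.job_done(): hands the job in, once; it reports no verdict.
The state is a dict: "time_s": time; "qpos": joint angles; "qvel": joint speeds; "effort": joint torques, N m; "ee_pos": TCP position; "ee_rot": TCP orientation; "force": force on the tool from outside, world axes, zero at the start; "torque": the same for the moment, N m; "gripper_width": finger opening in mm.
Only numpy, scipy, OpenCV 4.12 (cv2) and the standard library are available. Lean on these libraries where they do the work, as an engineer would, in place of code of your own. Each camera call takes 0.05 s, during which the arm holds its last target.

## Working session

There is one attempt and no reset: what is moved stays moved. The work goes in short steps, Python scripts to look and compute and a tool call to move; the robot and the scene stay as the last step left them, time stands still between calls to the robot, and variables do not carry over. Pictures are saved under pics/ and viewed, and the job is handed in when it is done.

Besides the shell and the picture viewer there is one more tool, called after "Request:" by a JSON object that holds its "method" and its "body". drive_tool: Moves the arm, as the interface text tells. Its arguments: {"type":"object","properties":{"moves":{"type":"array"},"grip_force":{"type":"number"}},"required":["moves"]}

```bash
mkdir -p pics
python3 - <<'E'
from workcell import telemetry, grab_frame
import cv2
for n in("side","top"):
    f=grab_frame(n); cv2.imwrite(f"pics/{n}0.png",f["color"]); print(n,f["vertical_fov"],f["cx"],f["cy"],f["pose"])
print(telemetry.state())
E
```

```text
side 45.68707794428694 253.56549920162593 199.68358727894304 [[ 8.37098405e-01 -3.06812318e-01  4.52915512e-01 -1.61138897e-01]
 [-5.46930917e-01 -4.51936810e-01  7.04712489e-01 -7.57910171e+02]
 [-1.15252804e-02 -8.37627197e-01 -5.46120726e-01  6.86417181e+02]
 [ 0.00000000e+00  0.00000000e+00  0.00000000e+00  1.00000000e+00]]
top 55.23860796925415 256.1372243098307 196.13910395674745 [[-8.63116630e-03 -9.88250956e-01  1.52596039e-01  3.54813637e+02]
 [-9.99582782e-01  4.32038857e-03 -2.85586514e-02  5.25995229e+01]
 [ 2.75638404e-02 -1.52778868e-01 -9.87875930e-01  9.21522832e+02]
 [ 0.00000000e+00  0.00000000e+00  0.00000000e+00  1.00000000e+00]]
{'time_s': 0.1, 'qpos': array([ 6.33684020e+01,  1.83489494e+01,  8.96986700e+01, -3.18656144e-04,
        7.20451408e+01, -1.14702146e+00]), 'qvel': array([ 0.0052837 , -0.08200156, -0.24367894,  0.03314482, -0.02700896,
        0.01402026]), 'effort': array([ 1.00985835e-03, -4.13332486e+01, -2.32513601e+01,  7.29589490e-02,
        4.21817636e-02, -7.16311592e-05]), 'ee_pos': array([247.2126768 , 518.64428173, 213.19968241]), 'ee_rot': array([-1.79907252e+02, -1.55395068e-03,  1.54515521e+02]), 'force': array([-0.43093095,  0.0090309 ,  0.13912693]), 'torque': array([ 0.01856457,  0.0123321 , -0.00105891]), 'gripper_width': 91.20584913560356}
```

View pics/side0.png

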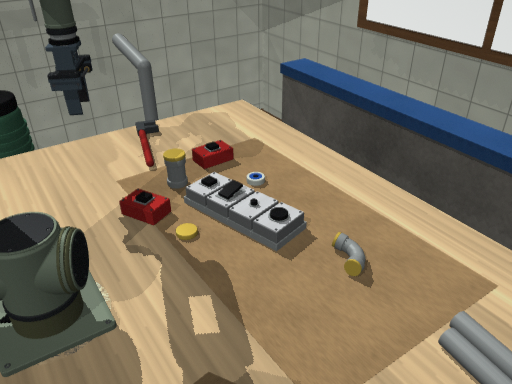

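View pics/top0.png

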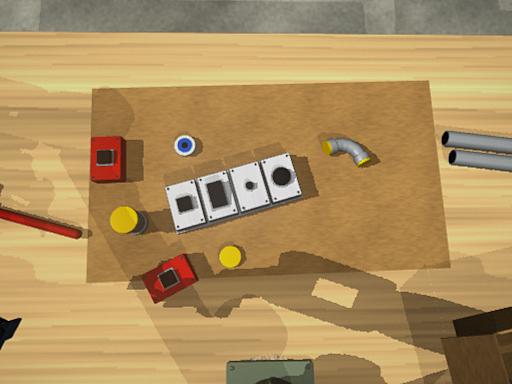

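```bash
cat > h.py <<'E'
import numpy as np,cv2
from workcell import grab_frame,telemetry
def ray(f,u,v,z):
    P=np.array(f["pose"]);F=f["color"].shape[0]/2/np.tan(np.radians(f["vertical_fov"])/2)
    d=P[:3,:3]@np.array([(u-f["cx"])/F,(v-f["cy"])/F,1]);o=P[:3,3]
    return o+d*(z-o[2])/d[2]
def proj(f,p):
    P=np.array(f["pose"]);F=f["color"].shape[0]/2/np.tan(np.radians(f["vertical_fov"])/2)
    c=P[:3,:3].T@(np.array(p)-P[:3,3]);return np.array([f["cx"]+F*c[0]/c[2],f["cy"]+F*c[1]/c[2]])
E
python3 - <<'E'
from h import *
P=[]
f=grab_frame("top");im=f["color"]
if abs(f["pose"][0,3])<5: P=f["pose"]; print(P)
print(f["pose"][:3,3])
g=grab_frame("side")
cv2.imwrite("pics/tc.png",cv2.resize(im[140:240,155:315],None,fx=5,fy=5,interpolation=cv2.INTER_CUBIC))
cv2.imwrite("pics/sc.png",cv2.resize(g["color"][160:250,170:320],None,fx=5,fy=5,interpolation=cv2.INTER_CUBIC))
np.set_printoptions(precision=1,suppress=True)
for n,ff,(x0,y0,x1,y1) in(("top",f,(155,140,315,240)),("side",g,(175,160,320,250))):
    h=cv2.cvtColor(ff["color"],cv2.COLOR_BGR2HSV)
    m=((h[...,2]>140)&(h[...,1]<45)).astype(np.uint8); k=np.zeros_like(m);k[y0:y1,x0:x1]=1;m*=k
    d=((h[...,2]<75)).astype(np.uint8)*k
    for nm,mm,z in(("plate",m,50),("dark",d,64)):
        for c in cv2.findContours(mm,cv2.RETR_EXTERNAL,cv2.CHAIN_APPROX_NONE)[0]:
            if cv2.contourArea(c)<30: continue
            r=cv2.minAreaRect(c);M=cv2.moments(c);u,v=M['m10']/M['m00'],M['m01']/M['m00']
            print(n,nm,cv2.contourArea(c),np.array([u,v]),"rect",np.array(r[0]),np.array(r[1]),round(r[2],1),"W",ray(ff,u,v,z),ray(ff,*r[0],z))
E
```

```text
[354.81363715  52.59952292 921.52283172]
top plate 1284.0 [184.5 204.2] rect [184.4 204.2] [44.6 30.6] 74.7 W [470.7 198.4  50. ] [470.7 198.6  50. ]
top plate 1257.0 [216.8 195. ] rect [216.1 195.1] [44.2 31.7] 74.1 W [492.5 121.7  50. ] [492.3 123.4  50. ]
top plate 1240.5 [249.1 185.8] rect [249.1 185.7] [44.1 30. ] 73.9 W [514.7  44.3  50. ] [515.   44.1  50. ]
top plate 1212.0 [280.6 176.9] rect [280.8 176.7] [43.6 29.8] 73.1 W [536.5 -32.5  50. ] [536.9 -32.9  50. ]
top plate 79.0 [184.4 148.6] rect [184.  147.5] [15. 20.] 90.0 W [607.4 201.4  50. ] [610.3 202.5  50. ]
top dark 160.5 [184.1 203.5] rect [184.1 203.5] [13.6 13.6] 76.0 W [470.6 196.9  64. ] [470.6 196.9  64. ]
top dark 31.5 [249.2 185. ] rect [249. 185.] [6. 6.] 90.0 W [514.2  44.1  64. ] [514.1  44.5  64. ]
top dark 340.0 [216.6 193.8] rect [216.6 193.9] [25.1 15. ] 74.1 W [493.2 121.1  64. ] [493.  121.1  64. ]
top dark 228.5 [281.2 175.9] rect [281.5 175.5] [17. 17.] 0.0 W [536.  -32.6  64. ] [536.9 -33.3  64. ]
top dark 63.5 [272.2 187.7] rect [272.6 188.3] [51.2 23.7] 38.7 W [507.4 -10.5  64. ] [506.  -11.5  
[... 596 characters left out ...]
] [ 8. 17.] 90.0 W [597.1 161.5  50. ] [598.  161.1  50. ]
side plate 270.5 [207.7 184.4] rect [208.6 183.2] [16.6 41.5] 61.2 W [466.3 196.2  50. ] [471.4 200.1  50. ]
side dark 172.5 [278.6 213.9] rect [278.5 214. ] [12. 17.] 90.0 W [531.4 -40.2  64. ] [531.  -40.4  64. ]
side dark 1409.5 [249.  215.2] rect [246.7 205.9] [122.   44.2] 30.2 W [470.1  -5.   64. ] [487.1  31.5  64. ]
side dark 98.5 [208.5 181.1] rect [208.7 181.1] [13.9 10.3] 26.6 W [466.1 189.   64. ] [466.5 188.8  64. ]
side dark 32.0 [199.6 162.5] rect [198.5 163.5] [7. 9.] 90.0 W [494.7 295.3  64. ] [489.4 292.   64. ]
side dark 219.5 [180.2 175. ] rect [181.  174.5] [29. 12.] 90.0 W [417.5 261.4  64. ] [420.5 262.9  64. ]
```

View pics/tc.png

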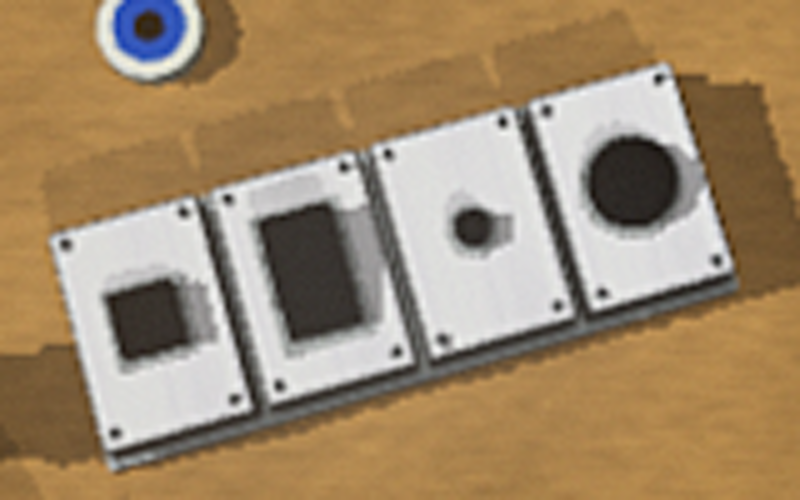

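View pics/sc.png

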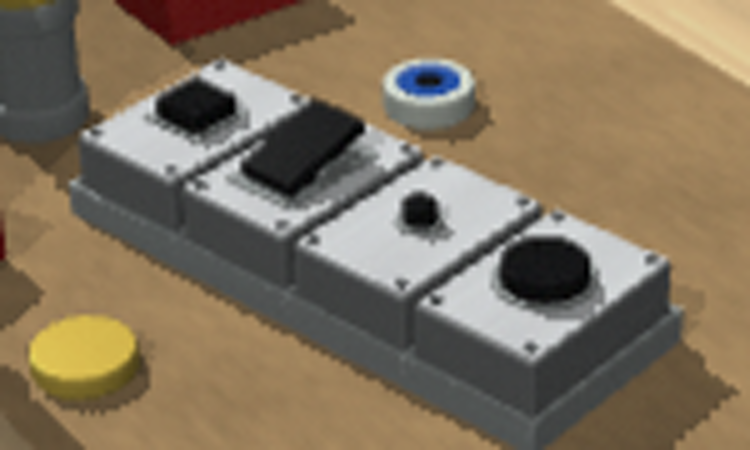

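The order along the row is clear in the top view. The grey square key is at px (184,204), the rocker at (217,194) with its far end raised, the narrow button at (249,185) and the wide button at (281,176). The red square boxes at (108,158) and (170,278) are look-alikes and are not meant. The enlarged crop confirms the square key's module is grey with an aluminium top plate. I'll shut the jaws and turn the tool to the dock's angle.

Request:
{"method": "drive_tool", "body": {"moves": [{"claw":1,"yaw":1},{"claw":1,"yaw":1},{"claw":1,"yaw":1},{"claw":1,"yaw":1},{"claw":1,"yaw":1}], "grip_force": 15}}

```text
validation failed for argument at $.mo...
```

Request:
{"method": "drive_tool", "body": {"moves": [{"claw":1,"yaw":0.7,"dx":-1,"dy":0.3},{"claw":1,"dx":-1,"dy":0.3},{"claw":1,"dx":-1,"dy":0.3},{"claw":1,"dx":-1,"dy":0.3},{"claw":1,"dx":-1,"dy":0.3}]}}

```text
validation failed for argument at $.mo...
```

Request:
{"method": "drive_tool", "body": {"moves": [{"claw":1,"dx":0,"dy":0,"dz":0,"yaw":1},{"claw":1,"dx":0,"dy":0,"dz":0,"yaw":1},{"claw":1,"dx":0,"dy":0,"dz":0,"yaw":1},{"claw":1,"dx":0,"dy":0,"dz":0,"yaw":1},{"claw":1,"dx":0,"dy":0,"dz":0,"yaw":1}], "grip_force": 15}}

```text
time_s: 0.82
ee_pos: [246.9, 518.0, 212.1]
ee_rot: [-179.8, 0.2, 110.1]
force: [-0.7, 0.1, 0.2]
gripper_width: 44.1
```

Request:
{"method": "drive_tool", "body": {"moves": [{"claw":1,"dx":-1,"dy":0.3,"dz":0,"yaw":0.4},{"claw":1,"dx":-1,"dy":0.35,"dz":0,"yaw":0},{"claw":1,"dx":-1,"dy":0.35,"dz":0,"yaw":0},{"claw":1,"dx":-1,"dy":0.35,"dz":0,"yaw":0},{"claw":1,"dx":-1,"dy":0.35,"dz":0,"yaw":0}]}}

```text
time_s: 1.45
ee_pos: [313.3, 425.3, 211.8]
ee_rot: [-179.8, 0.3, 107.0]
force: [-0.2, 0.8, -0.3]
gripper_width: 0.6
```

Request:
{"method": "drive_tool", "body": {"moves": [{"claw":1,"dx":-1,"dy":0.35,"dz":0,"yaw":0},{"claw":1,"dx":-1,"dy":0.35,"dz":0,"yaw":0},{"claw":1,"dx":-1,"dy":0.35,"dz":0,"yaw":0},{"claw":1,"dx":-1,"dy":0.35,"dz":0,"yaw":0},{"claw":1,"dx":-1,"dy":0.35,"dz":0,"yaw":0}]}}

```text
time_s: 2.08
ee_pos: [380.4, 328.9, 212.8]
ee_rot: [-179.8, 0.4, 107.1]
force: [0.8, -0.8, 0.3]
gripper_width: 0.3
```

Request:
{"method": "drive_tool", "body": {"moves": [{"claw":1,"dx":-1,"dy":0.35,"dz":0,"yaw":0},{"claw":1,"dx":-1,"dy":0.35,"dz":0,"yaw":0},{"claw":1,"dx":-1,"dy":0.35,"dz":0,"yaw":0},{"claw":1,"dx":-1,"dy":0.35,"dz":0,"yaw":0},{"claw":1,"dx":-1,"dy":0.35,"dz":0,"yaw":0}]}}

```text
time_s: 2.7
ee_pos: [445.7, 232.5, 214.1]
ee_rot: [-179.8, 0.6, 107.3]
force: [0.0, -0.2, 0.6]
gripper_width: 0.6
```

Request:
{"method": "drive_tool", "body": {"moves": [{"claw":1,"dx":-1,"dy":0.35,"dz":0,"yaw":0},{"claw":1,"dx":-1,"dy":0.35,"dz":0,"yaw":0},{"claw":1,"dx":-1,"dy":0.35,"dz":0,"yaw":0},{"claw":1,"dx":0,"dy":0,"dz":0,"yaw":0}]}}

```text
time_s: 3.2
ee_pos: [484.5, 172.4, 215.0]
ee_rot: [-179.8, 0.6, 107.2]
force: [-0.5, -0.4, 0.5]
gripper_width: 0.5
```

Request:
{"method": "drive_tool", "body": {"moves": [{"claw":1,"dx":-0.9,"dy":0.4,"dz":0,"yaw":0.15},{"claw":1,"dx":-0.9,"dy":0.4,"dz":0,"yaw":0},{"claw":1,"dx":-0.9,"dy":0.4,"dz":0.8,"yaw":0},{"claw":1,"dx":0,"dy":0,"dz":1,"yaw":0},{"claw":1,"dx":0,"dy":0,"dz":1,"yaw":0}]}}

```text
time_s: 3.82
ee_pos: [523.8, 123.0, 157.4]
ee_rot: [-179.9, 0.6, 106.0]
force: [0.3, -0.2, -0.8]
gripper_width: 0.7
```

Request:
{"method": "drive_tool", "body": {"moves": [{"claw":1,"dx":0,"dy":0,"dz":1,"yaw":0},{"claw":1,"dx":0,"dy":0,"dz":1,"yaw":0},{"claw":1,"dx":0,"dy":0,"dz":0.5,"yaw":0},{"claw":1,"dx":0,"dy":0,"dz":0,"yaw":0}]}}

```text
time_s: 4.32
ee_pos: [521.7, 120.0, 100.4]
ee_rot: [-179.4, 0.5, 106.1]
force: [-0.0, -0.4, -0.3]
gripper_width: 0.3
```

Run:
```python
from h import *
f=grab_frame("top");g=grab_frame("side")
s=telemetry.state();print(s["ee_pos"],s["ee_rot"],s["force"],proj(g,s["ee_pos"]))
a=cv2.resize(f["color"][120:240,155:315],(800,600));b=cv2.resize(g["color"][110:230,170:330],(800,600),interpolation=cv2.INTER_CUBIC)
cv2.imwrite("pics/a1.png",a);cv2.imwrite("pics/b1.png",b)
```

```text
[522.37426104 120.26781633 101.58557736] [-179.52959615    0.53487328  106.06666355] [-0.40778479 -0.14010251  0.31562915] [239.54245325 173.56439535]
```

View pics/b1.png

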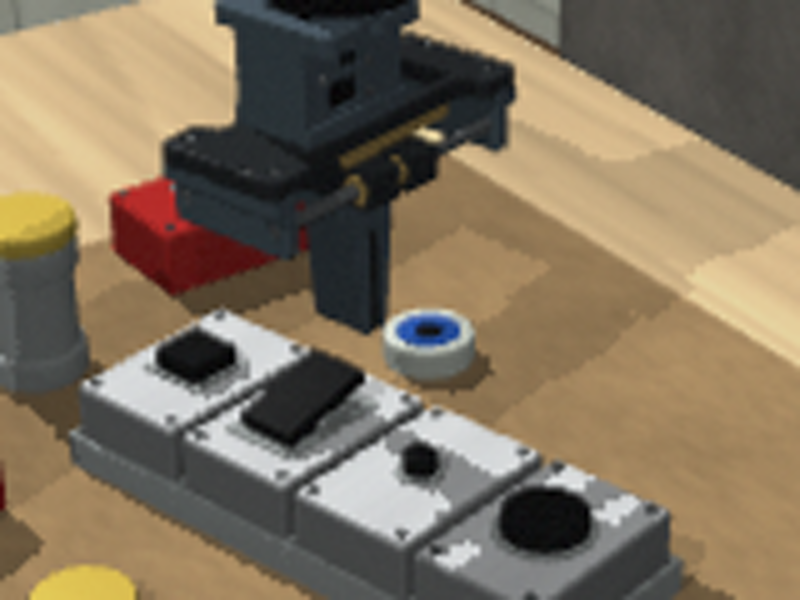

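Request:
{"method": "drive_tool", "body": {"moves": [{"claw":1,"dx":0.5,"dy":0.1,"dz":0,"yaw":0},{"claw":1,"dx":0,"dy":0,"dz":0.6,"yaw":0},{"claw":1,"dx":0,"dy":0,"dz":0.4,"yaw":0},{"claw":1,"dx":0,"dy":0,"dz":0,"yaw":0}]}}

```text
time_s: 4.92
ee_pos: [522.3, 131.5, 81.6]
ee_rot: [-179.7, 0.5, 106.1]
force: [-0.0, -1.0, -0.6]
gripper_width: 0.3
```

Request:
{"method": "drive_tool", "body": {"moves": [{"claw":1,"dx":-0.1,"dy":0,"dz":0.25,"yaw":0},{"claw":1,"dx":0,"dy":0,"dz":0.2,"yaw":0},{"claw":1,"dx":0,"dy":0,"dz":0.2,"yaw":0}]}}

```text
time_s: 5.3
ee_pos: [524.7, 129.6, 69.0]
ee_rot: [-180.0, 0.5, 106.1]
force: [0.2, -0.0, 2.5]
gripper_width: 0.4
```

Request:
{"method": "drive_tool", "body": {"moves": [{"claw":1,"dx":0,"dy":0,"dz":0.15,"yaw":0},{"claw":1,"dx":0,"dy":0,"dz":0.15,"yaw":0}]}}

```text
time_s: 5.55
ee_pos: [525.2, 129.7, 63.0]
ee_rot: [180.0, 0.5, 106.1]
force: [0.6, 0.5, 1.4]
gripper_width: 0.3
```

Request:
{"method": "drive_tool", "body": {"moves": [{"claw":1,"dx":0,"dy":0,"dz":0.1,"yaw":0},{"claw":1,"dx":0,"dy":0,"dz":0.1,"yaw":0}]}}

```text
time_s: 5.8
ee_pos: [525.2, 129.7, 60.7]
ee_rot: [180.0, 0.5, 106.1]
force: [-4.1, -0.0, 21.9]
gripper_width: 0.5
```

The force rose sharply to 22 N, so the rocker is against its stop. I'll lift off and check.

Request:
{"method": "drive_tool", "body": {"moves": [{"claw":1,"dx":0,"dy":0,"dz":-0.6,"yaw":0},{"claw":1,"dx":0,"dy":0,"dz":-1,"yaw":0},{"claw":1,"dx":0,"dy":0,"dz":-1,"yaw":0},{"claw":1,"dx":0,"dy":0,"dz":0,"yaw":0}]}}

```text
time_s: 6.3
ee_pos: [523.0, 129.5, 113.4]
ee_rot: [-179.8, 0.6, 106.1]
force: [0.4, -0.3, 1.0]
gripper_width: 0.2
```

Run:
```python
from h import *
g=grab_frame("side")
s=telemetry.state();print(s["ee_pos"],s["ee_rot"],s["force"])
b=cv2.resize(g["color"][110:230,170:330],(800,600),interpolation=cv2.INTER_CUBIC)
cv2.imwrite("pics/b2.png",b)
```

```text
[522.25715393 129.29553746 112.45333377] [-179.64266812    0.55103521  106.10897221] [-0.1637612   0.03152793 -0.3990984 ]
```

View pics/b2.png

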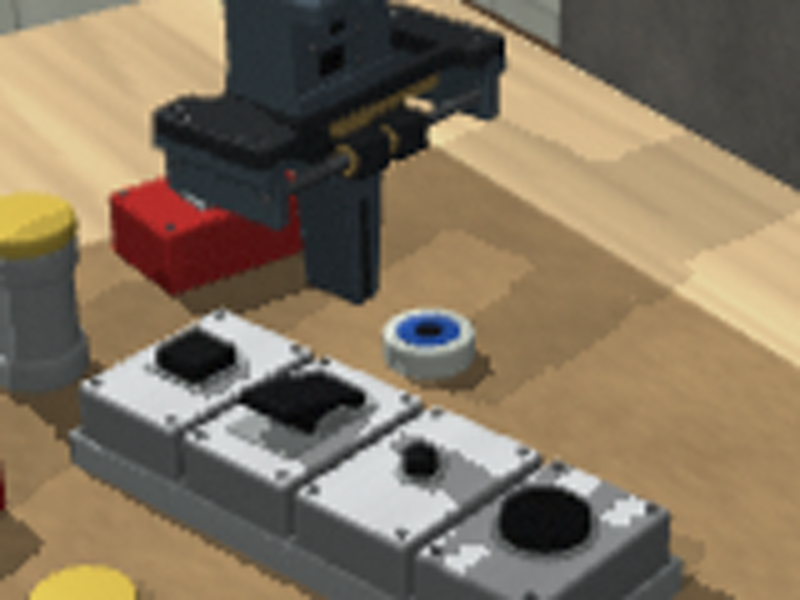

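The rocker's near end at crop (265,395) is now raised and its far end is down. All modules are still seated. Next is the square key.

Request:
{"method": "drive_tool", "body": {"moves": [{"claw":1,"dx":0.9,"dy":-0.35,"dz":0,"yaw":0},{"claw":1,"dx":0.9,"dy":-0.35,"dz":0,"yaw":0},{"claw":1,"dx":0.9,"dy":-0.35,"dz":0,"yaw":0},{"claw":1,"dx":0.9,"dy":-0.35,"dz":0,"yaw":0},{"claw":1,"dx":0,"dy":0,"dz":0,"yaw":0}]}}

```text
time_s: 6.98
ee_pos: [468.4, 195.3, 108.7]
ee_rot: [-179.2, 0.5, 106.2]
force: [0.5, 0.0, -0.2]
gripper_width: 0.3
```

Request:
{"method": "drive_tool", "body": {"moves": [{"claw":1,"dx":0.1,"dy":0.1,"dz":0.6,"yaw":0},{"claw":1,"dx":0,"dy":0,"dz":0.6,"yaw":0},{"claw":1,"dx":0,"dy":0,"dz":0.4,"yaw":0},{"claw":1,"dx":0,"dy":0,"dz":0,"yaw":0}]}}

```text
time_s: 7.48
ee_pos: [469.5, 196.8, 73.5]
ee_rot: [-179.1, 0.6, 106.2]
force: [-0.6, 0.7, -1.2]
gripper_width: 0.2
```

Request:
{"method": "drive_tool", "body": {"moves": [{"claw":1,"dx":0,"dy":0,"dz":0.15,"yaw":0},{"claw":1,"dx":0,"dy":0,"dz":0.1,"yaw":0}]}}

```text
time_s: 7.72
ee_pos: [470.0, 196.5, 68.4]
ee_rot: [-179.2, 0.6, 106.2]
force: [-0.2, -0.2, 1.0]
gripper_width: 0.6
```

Request:
{"method": "drive_tool", "body": {"moves": [{"claw":1,"dx":0,"dy":0,"dz":0.15,"yaw":0},{"claw":1,"dx":0,"dy":0,"dz":0.15,"yaw":0},{"claw":1,"dx":0,"dy":0,"dz":0.1,"yaw":0}]}}

```text
time_s: 8.1
ee_pos: [470.3, 196.5, 60.9]
ee_rot: [-179.2, 0.6, 106.1]
force: [-0.8, -0.6, 3.6]
gripper_width: 0.2
```

Request:
{"method": "drive_tool", "body": {"moves": [{"claw":1,"dx":0,"dy":0,"dz":0.1,"yaw":0},{"claw":1,"dx":0,"dy":0,"dz":0.1,"yaw":0}]}}

```text
time_s: 8.35
ee_pos: [470.3, 196.5, 57.1]
ee_rot: [-179.3, 0.5, 106.1]
force: [-0.5, 0.2, 3.0]
gripper_width: 0.4
```

Request:
{"method": "drive_tool", "body": {"moves": [{"claw":1,"dx":0,"dy":0,"dz":0.08,"yaw":0},{"claw":1,"dx":0,"dy":0,"dz":0.08,"yaw":0}]}}

```text
time_s: 8.6
ee_pos: [470.5, 196.7, 56.2]
ee_rot: [-179.3, 0.5, 106.1]
force: [-5.7, -1.7, 19.9]
gripper_width: 0.3
```

The stop was felt at z 56 with 20 N. I'll give it one short extra nudge, then lift.

Request:
{"method": "drive_tool", "body": {"moves": [{"claw":1,"dx":0,"dy":0,"dz":0.05,"yaw":0},{"claw":1,"dx":0,"dy":0,"dz":-0.6,"yaw":0},{"claw":1,"dx":0,"dy":0,"dz":-1,"yaw":0},{"claw":1,"dx":0,"dy":0,"dz":-1,"yaw":0},{"claw":1,"dx":0,"dy":0,"dz":0,"yaw":0}]}}

```text
time_s: 9.22
ee_pos: [471.4, 197.5, 109.9]
ee_rot: [-179.4, 0.5, 106.2]
force: [0.4, 0.2, 0.5]
gripper_width: 0.2
```

Run:
```python
from h import *
g=grab_frame("side")
s=telemetry.state();print(s["ee_pos"],s["ee_rot"],s["force"])
b=cv2.resize(g["color"][110:230,170:330],(800,600),interpolation=cv2.INTER_CUBIC)
cv2.imwrite("pics/b3.png",b)
```

```text
[470.6274315  197.16288861 108.93084553] [-179.2574508     0.54605753  106.15127552] [-0.04463403 -0.10778608 -0.06670215]
```

View pics/b3.png

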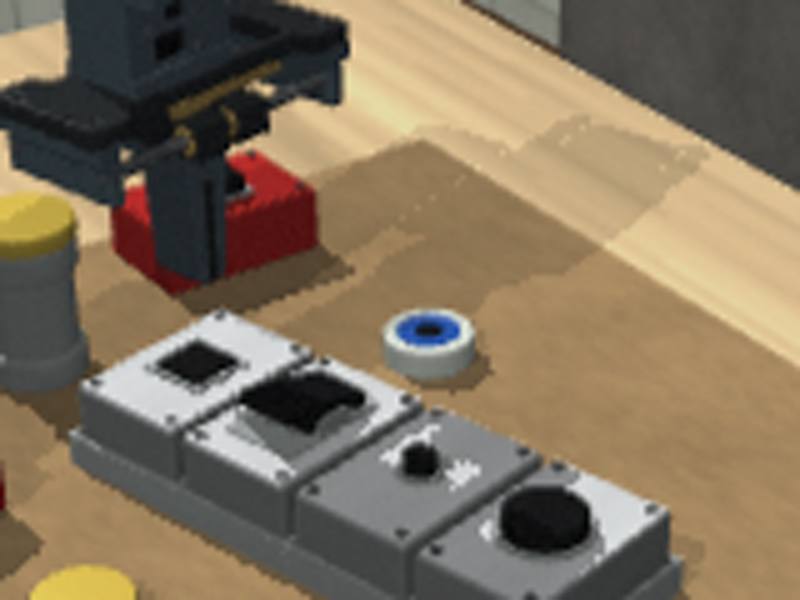

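The square key at crop (198,363) is now low in its plate. The wide button is next.

Request:
{"method": "drive_tool", "body": {"moves": [{"claw":1,"dx":-1,"dy":0,"dz":0,"yaw":0},{"claw":1,"dx":-1,"dy":0,"dz":0,"yaw":0},{"claw":1,"dx":-1,"dy":0,"dz":0,"yaw":0},{"claw":1,"dx":-1,"dy":0,"dz":0,"yaw":0},{"claw":1,"dx":-1,"dy":0,"dz":0,"yaw":0}]}}

```text
time_s: 9.9
ee_pos: [496.0, 98.8, 104.4]
ee_rot: [-178.7, 0.5, 106.3]
force: [0.8, -0.9, 0.1]
gripper_width: 0.5
```

Request:
{"method": "drive_tool", "body": {"moves": [{"claw":1,"dx":-1,"dy":0,"dz":0,"yaw":0},{"claw":1,"dx":-1,"dy":0,"dz":0,"yaw":0},{"claw":1,"dx":-1,"dy":0,"dz":0,"yaw":0},{"claw":1,"dx":-1,"dy":0,"dz":0,"yaw":0},{"claw":1,"dx":0,"dy":0,"dz":0,"yaw":0}]}}

```text
time_s: 10.52
ee_pos: [516.1, 18.3, 99.0]
ee_rot: [-178.2, 0.4, 106.2]
force: [-1.2, -0.6, 0.6]
gripper_width: 0.2
```

Request:
{"method": "drive_tool", "body": {"moves": [{"claw":1,"dx":-0.9,"dy":0.1,"dz":0,"yaw":0},{"claw":1,"dx":-0.9,"dy":0.1,"dz":0,"yaw":0},{"claw":1,"dx":-0.8,"dy":0.1,"dz":0,"yaw":0},{"claw":1,"dx":0,"dy":0,"dz":0,"yaw":0}]}}

```text
time_s: 11.02
ee_pos: [537.3, -32.2, 98.1]
ee_rot: [-178.1, 0.4, 106.3]
force: [-1.0, -1.1, 0.2]
gripper_width: 0.4
```

Request:
{"method": "drive_tool", "body": {"moves": [{"claw":1,"dx":0,"dy":0,"dz":0.6,"yaw":0},{"claw":1,"dx":0,"dy":0,"dz":0.5,"yaw":0},{"claw":1,"dx":0,"dy":0,"dz":0,"yaw":0}]}}

```text
time_s: 11.4
ee_pos: [535.6, -31.9, 74.1]
ee_rot: [-178.0, 0.3, 106.3]
force: [-0.5, 1.0, -0.5]
gripper_width: 0.2
```

Request:
{"method": "drive_tool", "body": {"moves": [{"claw":1,"dx":0,"dy":0,"dz":0.15,"yaw":0},{"claw":1,"dx":0,"dy":0,"dz":0.15,"yaw":0},{"claw":1,"dx":0,"dy":0,"dz":0.1,"yaw":0}]}}

```text
time_s: 11.78
ee_pos: [535.5, -31.5, 65.8]
ee_rot: [-178.0, 0.3, 106.3]
force: [0.7, 0.1, 0.1]
gripper_width: 0.5
```

Request:
{"method": "drive_tool", "body": {"moves": [{"claw":1,"dx":0,"dy":0,"dz":0.12,"yaw":0},{"claw":1,"dx":0,"dy":0,"dz":0.12,"yaw":0},{"claw":1,"dx":0,"dy":0,"dz":0.1,"yaw":0}]}}

```text
time_s: 12.15
ee_pos: [535.6, -31.5, 59.6]
ee_rot: [-178.1, 0.3, 106.3]
force: [-1.2, 0.7, 3.5]
gripper_width: 0.6
```

Request:
{"method": "drive_tool", "body": {"moves": [{"claw":1,"dx":0,"dy":0,"dz":0.08,"yaw":0},{"claw":1,"dx":0,"dy":0,"dz":0.08,"yaw":0}]}}

```text
time_s: 12.4
ee_pos: [535.6, -31.5, 56.5]
ee_rot: [-178.1, 0.3, 106.3]
force: [-0.5, -0.2, 3.4]
gripper_width: 0.7
```

Request:
{"method": "drive_tool", "body": {"moves": [{"claw":1,"dx":0,"dy":0,"dz":0.08,"yaw":0}]}}

```text
time_s: 12.52
ee_pos: [535.8, -31.5, 56.2]
ee_rot: [-178.2, 0.3, 106.3]
force: [-4.2, 0.7, 20.3]
gripper_width: 0.2
```

Request:
{"method": "drive_tool", "body": {"moves": [{"claw":1,"dx":0,"dy":0,"dz":0.06,"yaw":0}]}}

```text
time_s: 12.65
ee_pos: [535.7, -31.5, 56.3]
ee_rot: [-178.2, 0.3, 106.3]
force: [-3.5, -0.2, 11.5]
gripper_width: 0.1
```

Request:
{"method": "drive_tool", "body": {"moves": [{"claw":1,"dx":0,"dy":0,"dz":-0.6,"yaw":0},{"claw":1,"dx":0,"dy":0,"dz":-1,"yaw":0},{"claw":1,"dx":0,"dy":0,"dz":-1,"yaw":0},{"claw":1,"dx":0,"dy":0,"dz":-1,"yaw":0},{"claw":1,"dx":0,"dy":0,"dz":-1,"yaw":0}]}}

```text
time_s: 13.28
ee_pos: [538.0, -30.4, 149.6]
ee_rot: [-178.0, 0.3, 106.3]
force: [0.1, -0.1, 1.0]
gripper_width: 0.1
```

Request:
{"method": "drive_tool", "body": {"moves": [{"claw":1,"dx":0,"dy":0,"dz":-1,"yaw":0},{"claw":1,"dx":0,"dy":0,"dz":-1,"yaw":0},{"claw":1,"dx":0,"dy":0,"dz":0,"yaw":0},{"claw":1,"dx":0,"dy":0,"dz":0,"yaw":0}]}}

```text
time_s: 13.78
ee_pos: [540.2, -30.0, 191.5]
ee_rot: [-178.2, 0.4, 106.3]
force: [-0.9, 0.2, -0.1]
gripper_width: 0.4
```

Run:
```python
from h import *
g=grab_frame("side")
s=telemetry.state();print(s["ee_pos"],s["ee_rot"],s["force"])
b=cv2.resize(g["color"][140:260,165:325],(800,600),interpolation=cv2.INTER_CUBIC)
cv2.imwrite("pics/b4.png",b)
```

```text
[540.23556174 -30.06661652 191.50595842] [-178.21234577    0.39435628  106.32422809] [0.15711092 0.99046831 0.08788786]
```

View pics/b4.png

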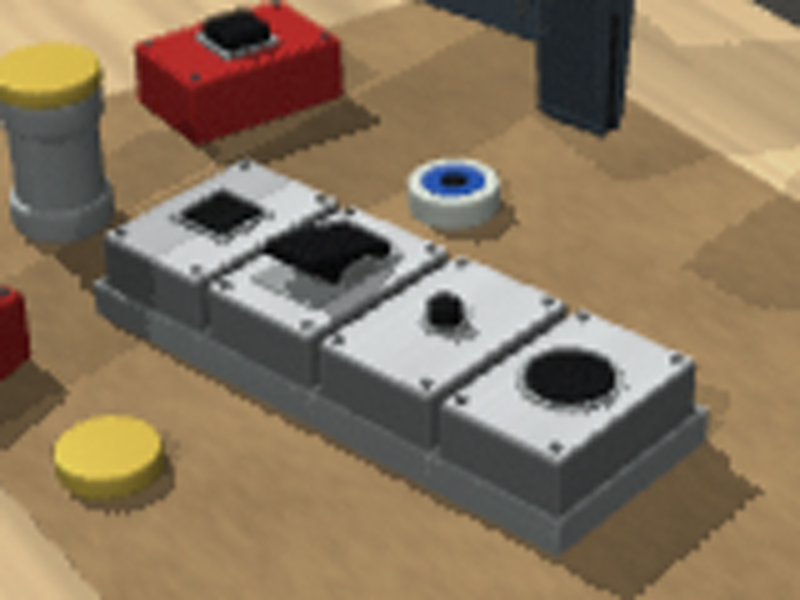

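The picture shows the square key (crop 222,213) and the wide button (570,377) down, the rocker (330,248) tipped with its near end up, and the narrow button (445,310) still up. Every module is seated and the loose parts have not moved. I'm handing the job in.

```bash
python3 -c "
from workcell import job
print(job.job_done())"
```

```text
the job is handed in; nothing more can be done
None
```

I did the three pushes in the order asked with the jaws shut, and handed the job in at about 14 s of the 43 s allowed.

| Push | Height of fingertips at the stop | Force at the stop |
|---|---|---|
| Rocker, far end | 60.7 mm | about 22 N |
| Square key | 56.2 mm | about 20 N |
| Wide round button | 56.2 mm | about 20 N |

- **Key and button:** 56 mm is the height expected for the full 8 mm travel.
- **Last side view:** The rocker's near end is raised, and the square key and wide button are down. The narrow button is still up. All four modules are seated, and the loose items in view (coupling, tape, cap) look unmoved.
- **Not checked:** The elbow was outside that last crop, but the arm never went near it. The rocker angle was judged only from the force rise and the picture.
- **Tool tilt:** The tool had drifted by about 2° when it pressed the wide button. The button still reached its stop.

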